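# Lock out the breaker rail with its lockout bar

### The arm

A 7-joint arm with a two-finger parallel gripper is mounted at the origin on a cart in front of the work surface, level with it; the furniture and walls round the work are solid. World frame = base frame: x ahead of the robot, y to its left, z up, the work surface at z = 0. Lengths are in m, angles in degrees, forces in N, time in s.
With the tool pointing down it reaches from about 0.425 to 0.875 m from the base axis. Payload 4.7 kg.
Tool frame: the origin (TCP) lies on the mounting face of the last link; the fingertips stand 182 mm ahead of it and the grasp point (between the pads) lies 164 mm ahead of it; z points along the fingers, y is the line along which they close (so a half turn about z gives the same grasp; the last joint's range is limited). The gripper opens to 87 mm and grips with 3 to 60 N. Pads are 19 mm wide; open, the fingers measure 117 mm over their backs; the gripper's body (75 mm by 190 mm) begins 51 mm behind the grasp point.
Start: joints at [75.292, 18.392, -4.016, 83.108, 1.295, 78.541, -3.26], TCP at [0.174, -0.626, 0.405] pointing down, gripper open.
Joint ranges: [-163.93, 163.93], [-17.29, 119.83], [-79.2, 71.16], [3.27, 140.29], [-89.18, 269.18], [5.43, 117.66], [-154.24, 154.24]. Speed limits (degrees/s): [147.25, 147.25, 180, 180, 180, 180, 180].

### API

Orientations are given as [roll, pitch, yaw] about the fixed x, y, z axes, in that order (R = Rz(yaw) Ry(pitch) Rx(roll)).
In Python, from cell import env gives the robot as it stands.
- The arm moves only by the tool servo_tool, never from a script. Its argument "plan" is a list of rows, each an object with "xyz": the shift along the tool's x, y, z in cm, a list of three; "twist": the turn, a rotation vector about the tool's x, y, z in degrees, a list of three; "jaw": the closure, from 0 (fully open) to 1 (shut). In form: [{"xyz": [x, y, z], "twist": [wx, wy, wz], "jaw": jaw}, ...]. A call has 1 to 10 rows; each row is the pose to reach, as a shift and turn from the pose commanded when the call began, along the tool's axes at that moment; what a row does not reach only later rows make up. A row lasts 1/12 s, in which the tool goes at most 41.7 mm and 7.16 degrees, less where a joint would pass 70% of its speed; a pose out of reach is approached as far as the arm can. A call with a gripper value outside its range is refused whole. The fingers move at their own pace and stop on an object; "newtons" is the grip in N (left out, the last holds). Time passes only in rows, so rows that repeat a pose let the fingers close. It gives the time, the measured TCP pose, the force, the opening and the grip force at its end, in the units of the state.
- env.get_obs(): the state, without advancing time (a new reading comes with each control period).
- env.read_camera(name): name is "side" or "top"; returns a dict with "img" (480x640x3 uint8, red, green, blue), "camera_matrix" (3x3 intrinsics, pixels), "R" (3x3) and "t" (3): a world point X has camera coordinates R X + t. Camera axes: x right, y down, z forward; pixel columns grow to the right and rows downward; lengths in m; the calibration is good to about 2 mm. A picture is of the moment at which its call begins. There is no depth.
- env.sign_off(): hands the job in; it is judged then, once.
The state is a dict: "time_s": time; "qpos": joint angles; "joint_velocities": joint speeds; "effort": joint torques, N m; "tool_pos": TCP position; "tool_rot": TCP orientation; "force": force on the tool from outside, world axes, zero at the start; "wrist_torque": the same for the moment, N m; "grip_width": finger opening in m; "grasp_force": force on a finger pad.
Only numpy, scipy, OpenCV 4.12 (cv2) and the standard library are available. Lean on these libraries where they do the work, as an engineer would, in place of code of your own. Each camera call takes 0.05 s, during which the arm holds its last target. There are 200 camera calls.

### The job

Lock out the breakers on the test rail: push all four toggles back to off, then take the red-handled lockout bar and slide it from the right through the bush of the right bracket, across over the toggles and on through the bush of the left bracket, fully home so that its handle meets the right bracket and the padlock hole stands clear on the left. Finish while still holding the bar there by its handle, so that I can hang the padlock, and do not shift the other things on the bench.

Things in the scene. Friction and masses are not known exactly. Their poses are not given: they have to be found in the camera images.
- breaker_rail: test rail fixed to the bench: pale base plate 60 x 250 mm with four pale breakers side by side (x -30 to 30, y -4 to 69 mm, upper face 70 mm high), two dark brackets with brass bushes and a 45 mm high end stop at y = -39 mm. Origin at the middle of its underside on the bench; z up, y along the rail (+y to the robot's left), x across it (+x away from the robot)
- toggle_row (a point): middle of the row of toggles, on their common pivot line (along y) 67 mm above the bench, at x = 0, y = 33 mm of the rail; axes as the rail's. Toggles 7 mm wide along y, centred at y = 27, 9, -9, -27 mm from here. On, they stand from x = 0 to 12 mm, up to 82 mm height; a light push (under 2 N) to +x at 72 to 80 mm height lays them back to stay. A toggle left standing is in the way of the bar
- breaker_rail_toggle_1 (a joint): toggle (black or blue) of the leftmost breaker; rad: 0 to 0.12 = on (stands up, top leaning a little away), over 0.5 = off (lies back); grows as it is pushed to the rail's +x; a finger gets it to 0.75 or more
- breaker_rail_toggle_2 (a joint): toggle (black or blue) of the second from the left breaker; rad: 0 to 0.12 = on (stands up, top leaning a little away), over 0.5 = off (lies back); grows as it is pushed to the rail's +x; a finger gets it to 0.75 or more
- breaker_rail_toggle_3 (a joint): toggle (black or blue) of the third from the left breaker; rad: 0 to 0.12 = on (stands up, top leaning a little away), over 0.5 = off (lies back); grows as it is pushed to the rail's +x; a finger gets it to 0.75 or more
- breaker_rail_toggle_4 (a joint): toggle (black or blue) of the rightmost breaker; rad: 0 to 0.12 = on (stands up, top leaning a little away), over 0.5 = off (lies back); grows as it is pushed to the rail's +x; a finger gets it to 0.75 or more
- near_bush (a point): centre of the outer (right-hand, -y) mouth of the bush in the right bracket: bore 13 mm, along the rail's y, 16 mm long; 80 mm above the bench, at x = 8, y = -28 mm of the rail; axes as the rail's. The round eye of the bracket is 27 mm across, its top 93 mm above the bench
- far_bush (a point): centre of the outer (left-hand, +y) mouth of the equal bush in the left bracket, on the same axis, 121 mm farther along the rail's +y; axes as the rail's
- bar_grip (a point): lockout bar, loose, 0.14 kg, lying level on the bench: centre of its red handle, 14 mm wide (x), 56 mm long (y), 22 mm high (z), 11 mm above the bench. Bar axes: y along the bar to its tip, z up. A 10 mm steel rod leaves the handle's front end (y = +28 mm) and runs 155 mm along y; its axis lies 6 mm below this point. The last 16 mm taper to a 5 mm nose; the padlock hole is 22 mm from the tip
- bar_shoulder (a point): middle of the rod where it leaves the handle's front face; this face is the stop that meets the right bush; axes as the bar's
- bar_tip (a point): tip of the rod's nose, on its axis, 155 mm from bar_shoulder; axes as the bar's
- padlock: red padlock, 82 x 38 x 19 mm, lying at the front; leave it. Origin under the middle of its red body
- multimeter: yellow and grey multimeter, 152 x 76 x 44 mm, lying behind the rail; leave it. Origin under its middle
- tape_measure: yellow tape measure, 37 x 76 x 64 mm, behind the rail; leave it. Origin under its middle
- side_cutter: red-handled pliers, 72 x 160 x 19 mm, front left; leave them. Origin under their middle

How it is judged (in metres and radians):
On the way, in this order (a step that is already met when the one before it is completed fails the run):
1. all four toggles are pushed back to off (over 0.5 rad) (value of joint each of breaker_rail_toggle_1, breaker_rail_toggle_2, breaker_rail_toggle_3, breaker_rail_toggle_4 above 0.5 rad), for 0.2 s.
2. the bar's nose has come through the right bush from the right and stands between the two brackets (y of bar_tip in the frame of near_bush above 0.018 m and y of bar_tip in the frame of far_bush below -0.018 m and x of bar_tip in the frame of near_bush between -0.01 and 0.01 m and z of bar_tip in the frame of near_bush between -0.01 and 0.01 m and contact force between the fingers and lock_bar above 1 N), for 0.1 s.
At the end, for the whole second after the job is handed in: Toggles all over 0.5 rad; bar through both bushes, axis within 5 mm of theirs at both outer mouths and 0.06 rad of the rail's y; handle's front within 6 mm of the right bush, tip at least 25 mm out of the left one; the fingers still hold it (over 2 N), at rest (all of step 1 and y of bar_shoulder in the frame of near_bush above -0.006 m and y of bar_tip in the frame of far_bush above 0.025 m and x of bar_shoulder in the frame of near_bush between -0.005 and 0.005 m and z of bar_shoulder in the frame of near_bush between -0.005 and 0.005 m and x of bar_tip in the frame of far_bush between -0.005 and 0.005 m and z of bar_tip in the frame of far_bush between -0.005 and 0.005 m and angle between the y axis of breaker_rail and the y axis of bar_tip, either way round below 0.06 rad and contact force between the fingers and lock_bar above 2 N and linear speed of lock_bar below 0.02 m/s); the arm keeps its last pose, push and grip.
It fails at once if a bystander is shifted by more than 3 cm (distance of any of padlock, multimeter, tape_measure, side_cutter from where it was at the start of the episode above 0.03 m).
It also fails if it takes over 72 s, if anything falls off the work surface, if the arm or the gripper's body presses on something with over 40 N, if the wrist force passes 120 N, or if a joint passes its speed limit or range.

## Working session

There is one attempt and no reset: what is moved stays moved. The work goes in short steps, Python scripts to look and compute and a tool call to move; the robot and the scene stay as the last step left them, time stands still between calls to the robot, and variables do not carry over. Pictures are saved under pics/ and viewed, at most 10 in all, crops included, and the job is handed in when it is done.

Besides the shell and the picture viewer there is one more tool, called after "Emit:" as name([rows], argument=value, ...), one row to a line, values as JSON. servo_tool: Moves the arm, as the interface text tells. Its arguments: {"type":"object","properties":{"plan":{"type":"array","items":{"type":"object","properties":{"xyz":{"type":"array","items":{"type":"number"}},"twist":{"type":"array","items":{"type":"number"}},"jaw":{"type":"number"}}}},"newtons":{"type":"number"}},"required":["plan"]}

```bash
mkdir -p pics; ls
python3 - <<'E'
from cell import env
import cv2,numpy as np
o=env.get_obs(); print({k:np.round(v,3) for k,v in o.items()})
for n in ["side","top"]:
    c=env.read_camera(n); cv2.imwrite(f"pics/{n}0.png",c["img"][:,:,::-1]); np.savez(f"pics/{n}0.npz",**c)
    print(n,np.round(c["camera_matrix"],1).tolist(),np.round(c["R"],3).tolist(),np.round(c["t"],3), np.round(-c["R"].T@c["t"],3))
E
```

```text
pics
{'time_s': np.float64(0.0), 'qpos': array([75.293, 18.439, -4.015, 83.175,  1.294, 78.541, -3.259]), 'joint_velocities': array([-0.024,  0.008,  0.035, -0.036, -0.025,  0.021, -0.01 ]), 'effort': array([ 0.0000e+00, -4.9129e+01, -4.0400e-01, -3.1253e+01, -6.4000e-02,
        4.4000e-02,  0.0000e+00]), 'tool_pos': array([ 0.174, -0.626,  0.404]), 'tool_rot': array([-1.7989e+02,  5.0000e-03,  1.5517e+01]), 'force': array([-0.119,  0.287, -0.509]), 'wrist_torque': array([-0.008,  0.017,  0.024]), 'grasp_force': np.float64(0.0), 'grip_width': np.float64(0.087)}
side [[481.9, 0.0, 314.7], [0.0, 481.9, 239.3], [0.0, 0.0, 1.0]] [[0.999, -0.047, -0.017], [-0.033, -0.359, -0.933], [0.038, 0.932, -0.36]] [-0.521  0.08   1.234] [ 0.477 -1.147  0.51 ]
top [[482.6, 0.0, 326.7], [0.0, 482.6, 236.2], [0.0, 0.0, 1.0]] [[-0.025, -1.0, 0.01], [-0.99, 0.024, -0.138], [0.138, -0.013, -0.99]] [-0.075  0.558  0.978] [ 0.415 -0.075  1.047]
```

View pics/side0.png

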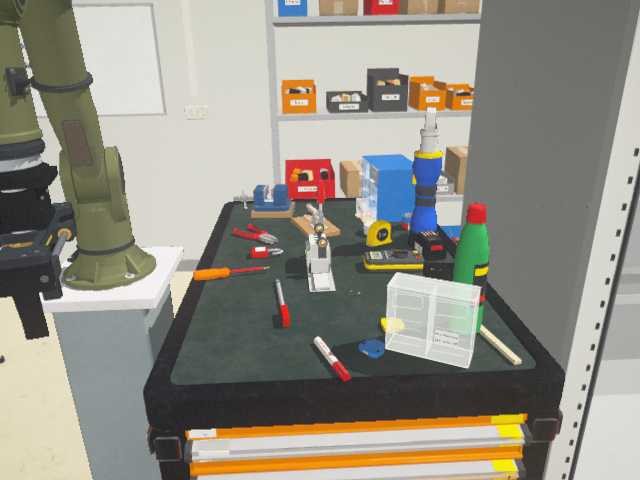

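View pics/top0.png

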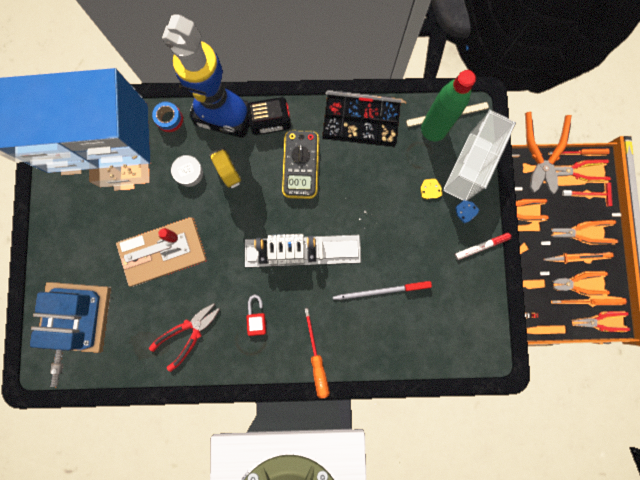

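The side view looks along the rail from the right: rail at about (319,265), bar at (282,300). In the top view the rail spans (245..360, 250), and the bar runs from its tip at (333,297) to the handle end at (432,285). I'll take a closer crop next.

Run:
```python
import cv2,numpy as np
t=cv2.imread("pics/top0.png");s=cv2.imread("pics/side0.png")
a=cv2.resize(t[228:308,238:438],(800,320),interpolation=cv2.INTER_CUBIC)
b=cv2.resize(s[200:335,265:345],(166*1,280))
b=cv2.resize(s[205:300,280:345],(191,280),interpolation=cv2.INTER_CUBIC)
c=cv2.resize(s[270:335,262:302],(172,280),interpolation=cv2.INTER_CUBIC)
d=cv2.resize(t[230:270,240:325],(430,202)[:2],interpolation=cv2.INTER_CUBIC); d=cv2.copyMakeBorder(d,0,78,0,0,0)
out=np.vstack([a,cv2.copyMakeBorder(np.hstack([b,c,d]),0,0,0,800-793,0)]);cv2.imwrite("pics/crop0.png",out)
```

```text
(no output)
```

View pics/crop0.png

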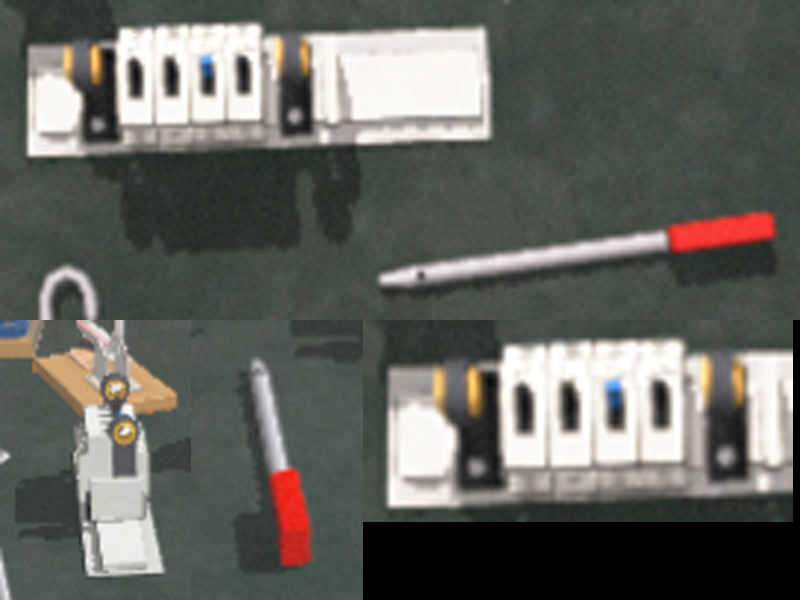

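The crop shows four toggles standing: three black and one blue, third from the left. Brass bushes sit either side of the breakers, near mouth at about (322,243) and far at about (319,228) in the side view. Next I'll measure with colour masks and triangulate.

```bash
cat > h.py <<'E'
import cv2,numpy as np
def load(p): return dict(np.load(p))
def ray(c,uv):
    d=np.linalg.inv(c["camera_matrix"])@np.r_[uv,1.]; return -c["R"].T@c["t"], c["R"].T@d
def plane(c,uv,z):
    o,d=ray(c,uv); return o+d*(z-o[2])/d[2]
def proj(c,X):
    p=c["camera_matrix"]@(c["R"]@np.asarray(X)+c["t"]); return p[:2]/p[2]
def tri(c1,u1,c2,u2):
    o1,d1=ray(c1,u1);o2,d2=ray(c2,u2)
    s=np.linalg.lstsq(np.c_[d1,-d2],o2-o1,rcond=None)[0]
    a,b=o1+s[0]*d1,o2+s[1]*d2; return (a+b)/2,np.linalg.norm(a-b)
def mask(c,lo,hi,box):
    h=cv2.cvtColor(c["img"],cv2.COLOR_RGB2HSV); m=cv2.inRange(h,lo,hi); k=np.zeros_like(m); x0,y0,x1,y1=box; k[y0:y1,x0:x1]=255
    return m&k
def blobs(m,amin=4):
    cs,_=cv2.findContours(m,cv2.RETR_EXTERNAL,cv2.CHAIN_APPROX_NONE)
    return sorted([(cv2.contourArea(q),np.round(q.reshape(-1,2).mean(0),1).tolist(),cv2.boundingRect(q)) for q in cs if len(q)>=amin],reverse=True)
E
python3 - <<'E'
from h import *
T,S=load("pics/top0.npz"),load("pics/side0.npz")
R=lambda c,b:mask(c,(0,150,90),(8,255,255),b)|mask(c,(172,150,90),(180,255,255),b)
for n,c,b in(("T",T,(390,270,440,305)),("S",S,(270,290,295,332))):
    m=R(c,b);q=np.argwhere(m)[:,::-1].astype(np.float32);print(n,"red",len(q),cv2.minAreaRect(q),q.mean(0))
for n,c,b in(("T",T,(245,230,330,265)),("S",S,(305,220,335,255))): print(n,"brass",blobs(mask(c,(12,120,90),(32,255,255),b),3))
m=mask(T,(0,0,110),(180,60,255),(325,278,412,304));q=np.argwhere(m)[:,::-1];l=cv2.fitLine(q.astype(np.float32),cv2.DIST_HUBER,0,.01,.01).ravel();print("rod",l,q[q[:,0].argmin()],q[q[:,0].argmax()])
print("rod pts z5",[np.round(plane(T,u,.005),4) for u in((l[:2]+l[2:]*0)+0 for l in [np.r_[l[2:],l[2:]]])],"dir",np.round(np.subtract(plane(T,l[2:]+30*l[:2],.005),plane(T,l[2:]-30*l[:2],.005)),4))
pc=[np.array(p)/4+(238,228)-.375 for p in((28,47),(490,28),(490,138),(28,156))]
P=[plane(T,p,.004) for p in pc]
for p in P: print("plate",np.round(p,4))
c=np.mean(P,0);y=(P[0]+P[3]-P[1]-P[2])/2;print("centre",c,"len",np.linalg.norm(y),"yaw",np.degrees(np.arctan2(-y[0],y[1])),"w",np.linalg.norm((P[0]-P[3]+P[1]-P[2])/2))
E
```

```text
T red 188 ((418.0799560546875, 285.5599670410156), (7.071067810058594, 26.304372787475586), 81.8698959350586) [418.0851  285.54254]
S red 154 ((284.95086669921875, 315.4306335449219), (21.516094207763672, 7.52683162689209), 81.25383758544922) [284.87662 315.513  ]
T brass [(13.5, [261.7, 243.7], (261, 239, 3, 10)), (4.5, [313.7, 242.3], (313, 239, 2, 8)), (1.5, [254.7, 242.7], (254, 241, 2, 4)), (0.0, [308.0, 241.0], (308, 239, 1, 5))]
S brass [(32.5, [321.8, 242.8], (319, 240, 7, 7)), (21.0, [329.8, 233.5], (325, 231, 10, 6)), (6.5, [318.9, 228.7], (316, 226, 7, 6)), (0.5, [306.2, 236.0], (305, 235, 3, 3))]
rod [ 9.9066007e-01 -1.3635467e-01  3.6913596e+02  2.9228067e+02] [332 297] [404 287]
rod pts z5 [array([ 0.4369, -0.1775,  0.005 ])] dir [ 0.0143 -0.1284  0.    ]
plate [0.558  0.0893 0.004 ]
plate [ 0.5625 -0.1626  0.004 ]
plate [ 0.5023 -0.1605  0.004 ]
plate [0.4986 0.0894 0.004 ]
centre [ 0.5303461  -0.03611266  0.004     ] len 0.25089884098499515 yaw 0.9274554702061899 w 0.059788343752847604
```

Run:
```python
from h import *
T,S=load("pics/top0.npz"),load("pics/side0.npz")
Rz=lambda a:np.array([[np.cos(a),-np.sin(a),0],[np.sin(a),np.cos(a),0],[0,0,1]])
c=np.array([.5303,-.0361,0]);R=Rz(np.radians(.93))
for n,p in(("near",(8,-28,80)),("far",(8,93,80)),("toggles",(0,33,67))):
    X=c+R@np.array(p)/1e3; print(n,X.round(4),"T",proj(T,X).round(1),"S",proj(S,X).round(1))
# brass: side rim centre with top-view right rim (rim seen at eye top edges); height from side ray at the top-view y
for u1,u2 in(((321.8,242.8),(313.2,242.3)),((318.9,228.7),(261.7,243.7))): print("tri",tri(S,u1,T,u2))
print("handle tri",tri(S,(284.9,315.5),T,(418.1,285.5)), plane(T,(418.1,285.5),.020))
# handle top face in side: edges; rod in side
m=mask(S,(0,0,110),(180,70,255),(270,278,292,312));q=np.argwhere(m)[:,::-1];l=cv2.fitLine(q.astype(np.float32),cv2.DIST_HUBER,0,.01,.01).ravel()
a,b=[plane(S,l[2:]+k*l[:2],.005) for k in(-10,10)];d=a-b if a[1]>b[1] else b-a;print("side rod",a,b,"yaw",np.degrees(np.arctan2(-d[0],d[1])),q[q[:,1].argmin()],plane(S,q[q[:,1].argmin()]+0.,.005))
print("tip T",plane(T,(332,297),.005),"shoulder T",plane(T,(405,287.3),.005),"end",plane(T,(432,283.9),.02))
```

```text
near [ 0.5388 -0.064   0.08  ] T [314.7 242.1] S [322.2 243.4]
far [0.5368 0.057  0.08  ] T [254.7 244.5] S [318.7 226.7]
toggles [ 0.5298 -0.0031  0.067 ] T [285.1 247.9] S [317.3 239.5]
tri (array([ 0.53812571, -0.06090961,  0.08050352]), np.float64(0.00030934912921272754))
tri (array([0.5373476 , 0.04297527, 0.07957461]), np.float64(0.001369619120526772))
handle tri (array([ 0.44833659, -0.2823375 ,  0.01120922]), np.float64(0.00041160799237416313)) [ 0.44825981 -0.28057221  0.02      ]
side rod [ 0.4289102  -0.11413914  0.005     ] [ 0.43989901 -0.21184679  0.005     ] yaw 6.416875144668855 [276 279] [ 0.42457119 -0.0965518   0.005     ]
tip T [ 0.428824   -0.09752322  0.005     ] shoulder T [ 0.44559067 -0.25513587  0.005     ] end [ 0.45090556 -0.31032008  0.02      ]
```

```bash
cat > g.py <<'E'
import sys,numpy as np
from scipy.spatial.transform import Rotation as Ro
from cell import env
def go(p,yaw,o=None):
    o=o or env.get_obs(); R=Ro.from_euler('xyz',o["tool_rot"],degrees=True); Q=Ro.from_euler('xyz',[180,0,yaw],degrees=True)
    print("pos",o["tool_pos"].round(4),o["tool_rot"].round(2),"xyz cm",(R.inv().apply(np.array(p)-o["tool_pos"])*100).round(2),"twist",(R.inv()*Q).as_rotvec(degrees=True).round(2))
C=np.array([.5303,-.0361,0]);RY=.93
def rail(x,y,z): return C+Ro.from_euler('z',RY,degrees=True).apply(np.array([x,y,z])/1e3)
if __name__=="__main__":
    x,y,z,yaw=map(float,sys.argv[2:6]); go(rail(x,y,z) if sys.argv[1]=="r" else np.array([x,y,z])/1e3,yaw)
E
python3 g.py r -32 33 320 .93
```

```text
pos [ 0.1738 -0.6261  0.4038] [-1.799e+02  1.000e-02  1.552e+01] xyz cm [ 47.87 -51.3    8.46] twist [-0.1   0.02 14.59]
```

Emit:
servo_tool([
  {"xyz":[23.9,-25.6,0],"twist":[0,0,7.3],"jaw":0.54},
  {"xyz":[23.9,-25.6,0],"twist":[0,0,7.3],"jaw":0.54},
  {"xyz":[23.9,-25.6,0],"twist":[0,0,7.3],"jaw":0.54},
  {"xyz":[23.9,-25.6,0],"twist":[0,0,7.3],"jaw":0.54},
  {"xyz":[23.9,-25.6,0],"twist":[0,0,7.3],"jaw":0.54},
  {"xyz":[23.9,-25.6,0],"twist":[0,0,7.3],"jaw":0.54},
  {"xyz":[23.9,-25.6,0],"twist":[0,0,7.3],"jaw":0.54},
  {"xyz":[23.9,-25.6,0],"twist":[0,0,7.3],"jaw":0.54},
  {"xyz":[23.9,-25.6,0],"twist":[0,0,7.3],"jaw":0.54},
  {"xyz":[23.9,-25.6,0],"twist":[0,0,7.3],"jaw":0.54},
])

```text
time_s: 0.93
tool_pos: [0.3382, -0.3111, 0.4048]
tool_rot: [-180.0, -0.0, 8.7]
force: [0.0, -0.2, -0.1]
grip_width: 0.0409
grasp_force: 0.0
```

```bash
python3 g.py r -32 33 320 .93
```

```text
pos [ 0.3382 -0.3111  0.4048] [-1.7997e+02 -2.0000e-02  8.7000e+00] xyz cm [ 20.42 -27.98   8.5 ] twist [-0.03 -0.02  7.77]
```

Emit:
servo_tool([
  {"xyz":[20.4,-28,0],"twist":[0,0,7.8],"jaw":0.54},
  {"xyz":[20.4,-28,0],"twist":[0,0,7.8],"jaw":0.54},
  {"xyz":[20.4,-28,0],"twist":[0,0,7.8],"jaw":0.54},
  {"xyz":[20.4,-28,0],"twist":[0,0,7.8],"jaw":0.54},
  {"xyz":[20.4,-28,2],"twist":[0,0,7.8],"jaw":0.54},
  {"xyz":[20.4,-28,4],"twist":[0,0,7.8],"jaw":0.54},
  {"xyz":[20.4,-28,6],"twist":[0,0,7.8],"jaw":0.54},
  {"xyz":[20.4,-28,8.5],"twist":[0,0,7.8],"jaw":0.54},
  {"xyz":[20.4,-28,8.5],"twist":[0,0,7.8],"jaw":0.54},
  {"xyz":[20.4,-28,8.5],"twist":[0,0,7.8],"jaw":0.54},
])

```text
time_s: 1.77
tool_pos: [0.4973, -0.0045, 0.3148]
tool_rot: [-179.6, 0.4, 0.8]
force: [-1.3, 0.5, -0.3]
grip_width: 0.0399
grasp_force: 0.0
```

```bash
python3 g.py r -32 33 257 .93
```

```text
pos [ 0.4973 -0.0045  0.3148] [-179.65    0.37    0.84] xyz cm [ 0.09 -0.05  5.78] twist [-0.35  0.37 -0.09]
```

Emit:
servo_tool([
  {"xyz":[0,-0.1,3],"twist":[0,0,0],"jaw":0.54},
  {"xyz":[0,-0.1,5.5],"twist":[0,0,0],"jaw":0.54},
  {"xyz":[0,-0.1,6],"twist":[0,0,0],"jaw":0.54},
  {"xyz":[0,-0.1,6],"twist":[0,0,0],"jaw":0.54},
  {"xyz":[0,-0.1,6],"twist":[0,0,0],"jaw":0.54},
])

```text
time_s: 2.18
tool_pos: [0.4979, -0.0093, 0.2604]
tool_rot: [180.0, -0.0, 0.3]
force: [-0.7, 1.3, 0.9]
grip_width: 0.0397
grasp_force: 0.0
```

```bash
python3 g.py r 11 33 257 .93
python3 - <<'E'
from h import *
from cell import env
v=[]
for n in["top","side"]:
    c=env.read_camera(n);np.savez(f"pics/{n}1.npz",**c);v.append(c["img"][:,:,::-1])
a=cv2.resize(v[0][215:275,235:335],(600,360),interpolation=cv2.INTER_CUBIC);b=cv2.resize(v[1][200:280,290:345],(200,291),interpolation=cv2.INTER_CUBIC)
b=cv2.copyMakeBorder(b,0,69,0,0,0);cv2.imwrite("pics/p1.png",np.hstack([a,b]))
E
```

```text
pos [ 0.4979 -0.0093  0.2604] [ 1.8e+02 -1.0e-02  3.5e-01] xyz cm [ 4.29 -0.61  0.34] twist [ 0.   -0.01 -0.58]
```

View pics/p1.png

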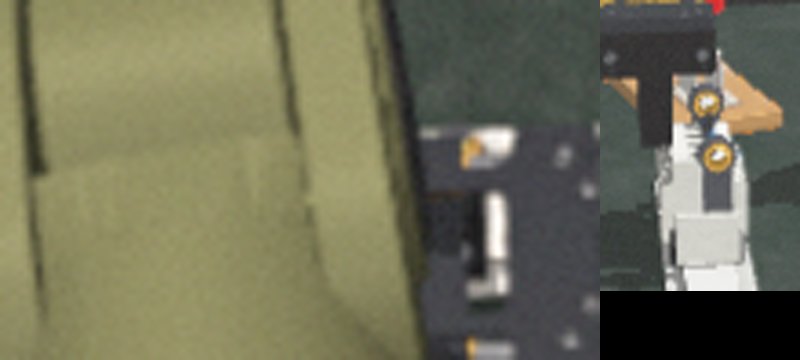

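The side view shows the right finger just in front of the toggle row, tip level with the toggles (crop (655,145)). The arm hides the toggles in the top view. Pushing the outer pair now.

Emit:
servo_tool([
  {"xyz":[0,-0.6,0.3],"twist":[0,0,-0.6],"jaw":0.54},
  {"xyz":[0,-0.6,0.3],"twist":[0,0,-0.6],"jaw":0.54},
  {"xyz":[1,-0.6,0.3],"twist":[0,0,-0.6],"jaw":0.54},
  {"xyz":[1.8,-0.6,0.3],"twist":[0,0,-0.6],"jaw":0.54},
  {"xyz":[2.6,-0.6,0.3],"twist":[0,0,-0.6],"jaw":0.54},
  {"xyz":[3.4,-0.6,0.3],"twist":[0,0,-0.6],"jaw":0.54},
  {"xyz":[4,-0.6,0.3],"twist":[0,0,-0.6],"jaw":0.54},
  {"xyz":[4.4,-0.6,0.3],"twist":[0,0,-0.6],"jaw":0.54},
  {"xyz":[4.4,-0.6,0.3],"twist":[0,0,-0.6],"jaw":0.54},
  {"xyz":[4.4,-0.6,0.3],"twist":[0,0,-0.6],"jaw":0.54},
])

```text
time_s: 3.12
tool_pos: [0.5417, -0.0007, 0.2561]
tool_rot: [-179.8, 0.1, 1.1]
force: [-1.0, 5.3, -2.6]
grip_width: 0.04
grasp_force: 2.4
```

```bash
python3 g.py r -32 33 257 .93
```

```text
pos [ 0.5417 -0.0007  0.2561] [-1.7984e+02  7.0000e-02  1.0700e+00] xyz cm [-4.4   0.21 -0.09] twist [-0.16  0.07  0.14]
```

Emit:
servo_tool([
  {"xyz":[-1.5,0,-0.1],"twist":[0,0,0],"jaw":0.54},
  {"xyz":[-3,0.2,-0.1],"twist":[0,0,0],"jaw":0.54},
  {"xyz":[-4.4,0.2,-0.1],"twist":[0,0,0],"jaw":0.8},
  {"xyz":[-4.4,0.2,-0.1],"twist":[0,0,0],"jaw":1},
  {"xyz":[-4.4,0.2,-0.1],"twist":[0,0,0],"jaw":1},
  {"xyz":[-4.4,0.2,-0.1],"twist":[0,0,0],"jaw":1},
  {"xyz":[-4.4,0.2,-0.1],"twist":[0,0,0],"jaw":1},
  {"xyz":[-4.4,0.2,-0.1],"twist":[0,0,0],"jaw":1},
  {"xyz":[-4.4,0.2,-0.1],"twist":[0,0,0],"jaw":1},
])

```text
time_s: 3.87
tool_pos: [0.498, -0.0049, 0.2577]
tool_rot: [-180.0, -0.0, 1.0]
force: [0.3, -0.2, 0.4]
grip_width: 0.0035
grasp_force: 0.0
```

```bash
python3 g.py r 11 33 257 .93
```

```text
pos [ 0.498  -0.0049  0.2577] [-1.7998e+02 -2.0000e-02  1.0200e+00] xyz cm [ 4.28 -0.12  0.08] twist [-0.02 -0.02  0.09]
```

Emit:
servo_tool([
  {"xyz":[0,-0.1,0.1],"twist":[0,0,0],"jaw":1},
  {"xyz":[1,-0.1,0.1],"twist":[0,0,0],"jaw":1},
  {"xyz":[1.8,-0.1,0.1],"twist":[0,0,0],"jaw":1},
  {"xyz":[2.6,-0.1,0.1],"twist":[0,0,0],"jaw":1},
  {"xyz":[3.4,-0.1,0.1],"twist":[0,0,0],"jaw":1},
  {"xyz":[4,-0.1,0.1],"twist":[0,0,0],"jaw":1},
  {"xyz":[4.4,-0.1,0.1],"twist":[0,0,0],"jaw":1},
  {"xyz":[4.4,-0.1,0.1],"twist":[0,0,0],"jaw":1},
  {"xyz":[4.4,-0.1,0.1],"twist":[0,0,0],"jaw":1},
])

```text
time_s: 4.62
tool_pos: [0.542, -0.0021, 0.2562]
tool_rot: [-179.9, 0.0, 1.1]
force: [-0.6, 4.3, -2.9]
grip_width: 0.0004
grasp_force: 1.7
```

Emit:
servo_tool([
  {"xyz":[-1.5,0,0],"twist":[0,0,0],"jaw":1},
  {"xyz":[-3,0,0],"twist":[0,0,0],"jaw":1},
  {"xyz":[-4.4,0,0],"twist":[0,0,0],"jaw":1},
  {"xyz":[-4.4,0,-3],"twist":[0,0,0],"jaw":1},
  {"xyz":[-5,3,-6],"twist":[0,0,-7],"jaw":1},
  {"xyz":[-6,7,-8],"twist":[0,0,-14],"jaw":0.5},
  {"xyz":[-7,11,-8],"twist":[0,0,-21],"jaw":0.4},
  {"xyz":[-8,15,-8],"twist":[0,0,-28],"jaw":0.4},
  {"xyz":[-8,19,-8],"twist":[0,0,-35],"jaw":0.4},
  {"xyz":[-8,23,-8],"twist":[0,0,-42],"jaw":0.4},
])

```text
time_s: 5.45
tool_pos: [0.4661, -0.2066, 0.3377]
tool_rot: [179.8, 0.0, 38.8]
force: [0.7, 0.8, 0.2]
grip_width: 0.0256
grasp_force: 0.0
```

```bash
python3 g.py w 448 -281.5 280 96.4
python3 - <<'E'
from h import *
from cell import env
v=[]
for n in["top","side"]:
    c=env.read_camera(n);np.savez(f"pics/{n}2.npz",**c);v.append(c["img"][:,:,::-1])
a=cv2.resize(v[0][225:275,240:330],(540,300),interpolation=cv2.INTER_CUBIC);b=cv2.resize(v[1][215:265,300:343],(258,300),interpolation=cv2.INTER_CUBIC)
cv2.imwrite("pics/p2.png",np.hstack([a,b]))
E
```

```text
pos [ 0.4661 -0.2066  0.3377] [1.7979e+02 4.0000e-02 3.8760e+01] xyz cm [-6.1   4.68  5.79] twist [  0.17   0.14 -57.64]
```

View pics/p2.png

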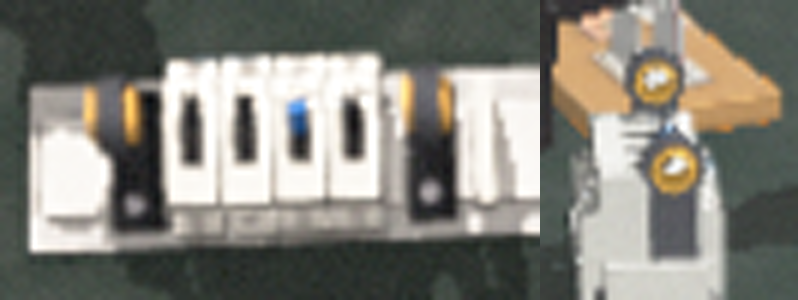

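The toggle rows look similar to before by eye, so I'll compare the blobs numerically.

Run:
```python
from h import *
for k in(0,2):
    T,S=load(f"pics/top{k}.npz"),load(f"pics/side{k}.npz")
    print(k,"blueT",blobs(mask(T,(95,100,60),(125,255,255),(265,230,310,265)),1),"blueS",blobs(mask(S,(95,100,60),(125,255,255),(305,220,340,260)),1))
    g=cv2.cvtColor(T["img"],cv2.COLOR_RGB2GRAY)
    for x in(271,272,280,281,289,290,298,299): print(x,g[234:262,x])
a,b=[load(f"pics/side{k}.npz")["img"][212:252,300:343,::-1] for k in(0,2)]
a2,b2=[load(f"pics/top{k}.npz")["img"][230:260,262:305,::-1] for k in(0,2)]
f=lambda i:cv2.resize(i,None,fx=9,fy=7,interpolation=cv2.INTER_NEAREST)
cv2.imwrite("pics/p3.png",np.vstack([np.hstack([f(a),f(b)]),np.hstack([f(a2),f(b2)])]))
```

```text
0 blueT [(6.0, [289.4, 244.5], (288, 242, 3, 6))] blueS []
271 [ 93 172 232 233 250 252 243 248 157  63  46  36  34  36  44  47  54  66
 146 235 250 249 248 250 236 147 141 164]
272 [ 97 162 215 233 246 243 245 255 217 112  63  36  30  25  34  36  48  59
 143 235 249 249 249 250 243 147 139 141]
280 [130 201 217 228 253 254 255 234 124  56  34  32  35  31  36  50  56  84
 194 252 249 249 249 251 235 146 175 160]
281 [135 200 201 222 253 253 253 221 163  99  61  41  26  32  41  48  50  86
 197 251 250 248 249 250 237 143 170 144]
289 [170 235 226 234 250 249 251 220 172 140  78  77  77  61  51  52  58 122
 220 250 249 249 250 245 188 124 159 166]
290 [167 235 226 244 253 248 242 207 180 140  84  79  70  49  40  47  55 114
 217 250 250 249 250 244 181 123 151 145]
298 [175 222 232 247 253 251 238 201  82  43  32  35  41  45  58  56  67 143
 232 249 249 248 251 243 143 136 154 161]
299 [188 240 244 252 251 235 232 233 121  63  42  33  37  45  51  51  61 141
 232 248 248 248 251 243 136 132 146 155]
2 blueT [(5.5, [289.5, 244.3], (288, 242, 3, 6))] blueS []
271 [ 90 175 232 235 251 254 2
[... 221 characters left out ...]
216 228 254 252 216  80  44  48  50  49  62  57  57  55  58  86
 193 251 250 249 250 251 238 143 177 159]
281 [132 199 202 222 253 250 224  90  74  70  54  60  56  64  55  53  48  87
 196 251 250 249 249 250 235 143 171 141]
289 [171 237 226 233 249 248 251 203 158 134  85  81  75  62  48  53  62 122
 220 249 249 249 251 245 186 125 160 163]
290 [168 236 225 244 253 249 240 190 168 124  84  77  65  48  43  53  52 113
 216 250 249 249 250 245 186 125 150 149]
298 [178 222 233 248 253 252 228 145  73  42  35  33  39  49  54  53  59 141
 233 249 248 249 251 244 146 138 155 162]
299 [189 237 246 252 253 234 210 171 108  49  43  33  35  44  49  53  59 139
 233 249 248 248 251 243 142 134 146 152]
```

View pics/p3.png

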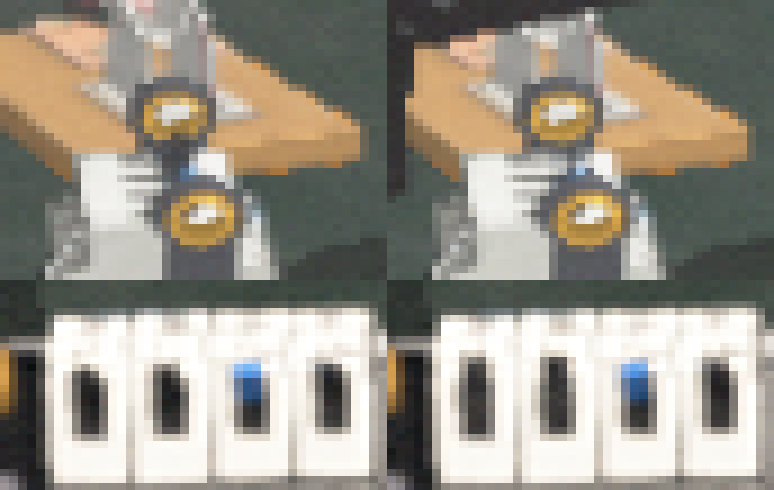

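Run:
```python
from h import *
from g import rail
for k in(0,2):
    S=load(f"pics/side{k}.npz");i=S["img"].astype(int)
    print(k);print((i[...,2]-i[...,0])[231:243,314:334]);print(i.mean(2).astype(int)[231:243,314:334])
for n,y in((1,60),(2,42),(3,24),(4,6)):
    for a in(.06,.75):
        P=[]
        for q in((0,15),(6,15),(12,15)):
            p=np.array([q[0]*np.cos(a)+q[1]*np.sin(a),q[1]*np.cos(a)-q[0]*np.sin(a)])
            X=rail(p[0],y,67+p[1]);P.append((proj(S,X).round(1).tolist(),proj(load("pics/top0.npz"),X).round(1).tolist()))
        print(n,a,P)
```

```text
0
[[ -91  -24  -14 -108  -89  -21  -26  -46   -6  -86  -96  -93  -96  -98
   -94  -92  -92  -99 -103 -100]
 [ -94  -29    3  -15    2   -3   -3    6    3  -81  -98 -103 -101 -104
   -99  -95  -88  -85  -86  -90]
 [ -79  -20    0    8   10    4    2    2   -4  -45  -55  -79  -91  -90
   -89  -90  -90  -89  -90  -86]
 [  -4   -2   -8    7    1   10    5   -1   -4   -2   -3  -60  -89  -88
   -85  -87  -88  -89  -86  -87]
 [  -7   -8   -7   -2    3    1   22   24   -3   -3   -3  -56  -85  -85
   -83  -84  -90  -93  -72  -61]
 [  -6   -6   -7   -6    4   11   51   59    1   -3   -2  -39  -63  -59
   -51  -74 -104 -107  -23    3]
 [  -6   -9   -6   -3    7   15   49   25    6    6   -3   -3    3    7
     5    3    5    4    4    4]
 [  -5   -7   -6   -7    7    6    6    8    3    6    7    1    4    7
     7    5    8    1    6    4]
 [  -7   -6   -9   -3    1    3  -12  -54  -71  -72  -38    0    8    0
     3    5    7    5    4    8]
 [  -6   -2   -3   -1    2  -23  -82 -138 -120 -139 -117  -43   -3   -5
     6    7    5    5    4    3]
 [  -4   -6   -6    2   -3  -96 -123  -55  -28  
[... 3647 characters left out ...]
0.9]), ([323.8, 234.5], [271.5, 239.1])]
2 0.06 [([317.3, 232.8], [280.0, 246.8]), ([319.6, 232.8], [280.0, 243.9]), ([322.0, 232.9], [279.9, 241.0])]
2 0.75 [([320.9, 234.1], [280.1, 242.5]), ([322.7, 235.5], [280.2, 240.6]), ([324.4, 237.0], [280.3, 238.7])]
3 0.06 [([317.8, 235.3], [289.0, 246.5]), ([320.1, 235.3], [288.9, 243.5]), ([322.5, 235.3], [288.8, 240.6])]
3 0.75 [([321.5, 236.6], [289.0, 242.1]), ([323.2, 238.0], [289.1, 240.2]), ([325.0, 239.5], [289.1, 238.4])]
4 0.06 [([318.3, 237.8], [297.9, 246.1]), ([320.7, 237.8], [297.9, 243.2]), ([323.1, 237.9], [297.8, 240.3])]
4 0.75 [([322.0, 239.1], [297.9, 241.8]), ([323.8, 240.6], [297.9, 239.9]), ([325.6, 242.1], [297.9, 238.0])]
```

Toggles 1 and 2 clearly laid back: the dark pixels have gone from side (318-320, 231-236). Toggles 3 and 4 hardly changed. The fingers probably brushed past their left sides, because the tool sat about 3 mm too far left. I'll repeat the push for 3 and 4, centred between them.

```bash
python3 g.py r -32 14 300 .93
```

```text
pos [ 0.465  -0.2131  0.3368] [1.7976e+02 1.2000e-01 3.7950e+01] xyz cm [ 14.33 -13.     3.6 ] twist [ 0.27  0.04 37.02]
```

Emit:
servo_tool([
  {"xyz":[3.5,-3,0],"twist":[0,0,7],"jaw":0.885},
  {"xyz":[7,-6,0],"twist":[0,0,14],"jaw":0.885},
  {"xyz":[10,-9,0],"twist":[0,0,21],"jaw":0.885},
  {"xyz":[12,-11,0],"twist":[0,0,28],"jaw":0.885},
  {"xyz":[14.3,-13,1],"twist":[0,0,35],"jaw":0.885},
  {"xyz":[14.3,-13,2],"twist":[0,0,37],"jaw":0.885},
  {"xyz":[14.3,-13,3.6],"twist":[0,0,37],"jaw":0.885},
  {"xyz":[14.3,-13,3.6],"twist":[0,0,37],"jaw":0.885},
  {"xyz":[14.3,-13,3.6],"twist":[0,0,37],"jaw":0.885},
  {"xyz":[14.3,-13,3.6],"twist":[0,0,37],"jaw":0.885},
])

```text
time_s: 6.38
tool_pos: [0.4983, -0.0147, 0.3012]
tool_rot: [180.0, -0.1, 1.3]
force: [-0.9, 0.5, 0.0]
grip_width: 0.0104
grasp_force: 0.0
```

```bash
python3 g.py r -32 14 257 .93
```

```text
pos [ 0.4983 -0.0147  0.3012] [ 1.7997e+02 -6.0000e-02  1.3400e+00] xyz cm [-0.04  0.78  4.42] twist [ 0.03 -0.06  0.41]
```

Emit:
servo_tool([
  {"xyz":[0,0.1,2],"twist":[0,0,0],"jaw":0.885},
  {"xyz":[0,0.1,4.3],"twist":[0,0,0],"jaw":0.885},
  {"xyz":[0,0.1,4.3],"twist":[0,0,0],"jaw":0.885},
  {"xyz":[0,0.1,4.3],"twist":[0,0,0],"jaw":0.885},
  {"xyz":[0,0.1,4.3],"twist":[0,0,0],"jaw":0.885},
  {"xyz":[0,0.1,4.3],"twist":[0,0,0],"jaw":0.885},
])

```text
time_s: 6.88
tool_pos: [0.4987, -0.0152, 0.2591]
tool_rot: [180.0, -0.2, 1.4]
force: [-0.3, -0.1, 1.0]
grip_width: 0.01
grasp_force: 0.0
```

```bash
python3 g.py r 14 14 257 .93
```

```text
pos [ 0.4987 -0.0152  0.2591] [ 1.7996e+02 -1.5000e-01  1.3800e+00] xyz cm [4.52 0.77 0.22] twist [ 0.04 -0.15  0.45]
```

Emit:
servo_tool([
  {"xyz":[0,0.75,0.2],"twist":[0,0,0.4],"jaw":0.885},
  {"xyz":[0,0.75,0.2],"twist":[0,0,0.4],"jaw":0.885},
  {"xyz":[1,0.75,0.2],"twist":[0,0,0.4],"jaw":0.885},
  {"xyz":[1.8,0.75,0.2],"twist":[0,0,0.4],"jaw":0.885},
  {"xyz":[2.6,0.75,0.2],"twist":[0,0,0.4],"jaw":0.885},
  {"xyz":[3.4,0.75,0.2],"twist":[0,0,0.4],"jaw":0.885},
  {"xyz":[4,0.75,0.2],"twist":[0,0,0.4],"jaw":0.885},
  {"xyz":[4.5,0.75,0.2],"twist":[0,0,0.4],"jaw":0.885},
  {"xyz":[4.5,0.75,0.2],"twist":[0,0,0.4],"jaw":0.885},
  {"xyz":[4.5,0.75,0.2],"twist":[0,0,0.4],"jaw":0.885},
])

```text
time_s: 7.72
tool_pos: [0.5439, -0.021, 0.2555]
tool_rot: [-180.0, -0.0, 1.0]
force: [0.7, -0.1, 0.4]
grip_width: 0.0102
grasp_force: 0.0
```

Emit:
servo_tool([
  {"xyz":[-1.5,0,0],"twist":[0,0,0],"jaw":0.885},
  {"xyz":[-3,0,0],"twist":[0,0,0],"jaw":0.885},
  {"xyz":[-4.4,0,0],"twist":[0,0,0],"jaw":0.885},
  {"xyz":[-4.4,0,-3],"twist":[0,0,0],"jaw":0.885},
  {"xyz":[-5,3,-6],"twist":[0,0,-7],"jaw":0.7},
  {"xyz":[-6,7,-8],"twist":[0,0,-14],"jaw":0.5},
  {"xyz":[-7,11,-8],"twist":[0,0,-21],"jaw":0.4},
  {"xyz":[-8,15,-8],"twist":[0,0,-28],"jaw":0.4},
  {"xyz":[-8,19,-8],"twist":[0,0,-35],"jaw":0.4},
  {"xyz":[-8,23,-8],"twist":[0,0,-42],"jaw":0.4},
])

```text
time_s: 8.55
tool_pos: [0.468, -0.2274, 0.3361]
tool_rot: [179.9, -0.0, 39.3]
force: [1.4, 0.3, -0.7]
grip_width: 0.0419
grasp_force: 0.0
```

```bash
python3 - <<'E'
from h import *
from cell import env
for n in["top","side"]: np.savez(f"pics/{n}3.npz",**env.read_camera(n))
T,S=load("pics/top3.npz"),load("pics/side3.npz")
print("blueT",blobs(mask(T,(95,100,60),(125,255,255),(265,230,310,265)),1))
g=cv2.cvtColor(T["img"],cv2.COLOR_RGB2GRAY)
for x in(271,280,289,290,298,299): print(x,g[234:256,x])
i=S["img"].astype(int);print((i[...,2]-i[...,0])[233:239,316:326]);print(i.mean(2).astype(int)[233:239,316:326])
E
python3 g.py w 448 -281.5 300 96.4
```

```text
blueT [(4.0, [289.5, 243.0], (289, 241, 2, 5))]
271 [ 93 171 233 234 250 254 215 124  68  51  46  52  52  63  58  58  53  65
 144 236 249 249]
280 [130 203 220 227 253 252 217  77  45  50  43  43  60  59  54  53  55  88
 195 252 250 249]
289 [166 237 225 234 249 239 205 135 131 134 125  88  68  64  57  51  62 117
 218 250 250 249]
290 [166 237 226 245 253 246 215 136 137 132 122  96  73  59  53  51  48 113
 217 251 249 249]
298 [175 224 234 248 254 247 132  56  57  57  52  68  65  54  55  53  62 143
 233 249 249 248]
299 [191 239 245 252 253 226 123  80  66  63  66  81  74  64  54  51  58 143
 233 248 248 248]
[[ -1   1   0   5   7   5   1 -48 -52 -80]
 [ -8  -6   4   3   5   7  -4  -2  -3 -60]
 [ -7  -8   2  -4  -6   3  -5  -3  -2 -59]
 [ -6  -5  -9  -6  -5  -1   4  -3  -1 -39]
 [ -5  -4   1  12  23  22   9   7  -3  -1]
 [ -6  -9  -3   6   9   6   1   6   8   1]]
[[117 117 109  98  87 118 132 190 190 152]
 [170 177 157 146 104 134 192 243 242 176]
 [193 201 189 193 152 191 205 243 244 177]
 [226 228 203 201 174 164 104 238 244 182]
 [143 130  97  83  94 107 113 128 217 199]
 [228 208 129  97 101 104 104 110 114 194]]
pos [ 0.4667 -0.2341  0.3352] [1.7982e+02 8.0000e-02 3.8510e+01] xyz cm [-4.41  2.53  3.54] twist [  0.13   0.16 -57.89]
```

Toggles 3 and 4 now show the same laid-back pattern as 1 and 2: top edge near row 240 with even shading. Next is the bar.

Emit:
servo_tool([
  {"xyz":[-1,0.5,0],"twist":[0,0,-7],"jaw":0.4},
  {"xyz":[-2,1,0],"twist":[0,0,-14],"jaw":0.4},
  {"xyz":[-3,1.5,0],"twist":[0,0,-21],"jaw":0.4},
  {"xyz":[-4,2,0],"twist":[0,0,-28],"jaw":0.4},
  {"xyz":[-4.4,2.5,0],"twist":[0,0,-35],"jaw":0.4},
  {"xyz":[-4.4,2.5,0],"twist":[0,0,-42],"jaw":0.4},
  {"xyz":[-4.4,2.5,1],"twist":[0,0,-49],"jaw":0.4},
  {"xyz":[-4.4,2.5,3],"twist":[0,0,-56],"jaw":0.4},
  {"xyz":[-4.4,2.5,5],"twist":[0,0,-57.9],"jaw":0.4},
  {"xyz":[-4.4,2.5,5],"twist":[0,0,-57.9],"jaw":0.4},
])

```text
time_s: 9.48
tool_pos: [0.4485, -0.2724, 0.2817]
tool_rot: [-179.8, -0.3, 96.9]
force: [-0.4, 0.2, 0.5]
grip_width: 0.0525
grasp_force: 0.0
```

Emit:
servo_tool([
  {"xyz":[0,0,0],"twist":[0,0,0],"jaw":0.4},
  {"xyz":[0,0,0],"twist":[0,0,0],"jaw":0.4},
])

```text
time_s: 9.65
tool_pos: [0.4502, -0.2731, 0.2861]
tool_rot: [179.9, 0.0, 96.8]
force: [0.3, 0.6, -0.2]
grip_width: 0.0525
grasp_force: 0.0
```

```bash
python3 g.py w 448 -281.5 185.5 96.4
python3 - <<'E'
from h import *
from cell import env
S=env.read_camera("side");m=mask(S,(0,150,90),(8,255,255),(270,290,295,332))|mask(S,(172,150,90),(180,255,255),(270,290,295,332));q=np.argwhere(m)[:,::-1];print(len(q),q.mean(0))
E
```

```text
pos [ 0.4502 -0.2731  0.2861] [1.7992e+02 3.0000e-02 9.6790e+01] xyz cm [-0.8  -0.33 10.06] twist [0.08 0.03 0.39]
156 [284.82692308 315.49358974]
```

Emit:
servo_tool([
  {"xyz":[-0.8,-0.3,3],"twist":[0,0,0.4],"jaw":0.4},
  {"xyz":[-0.8,-0.3,5],"twist":[0,0,0.4],"jaw":0.5},
  {"xyz":[-0.8,-0.3,7],"twist":[0,0,0.4],"jaw":0.5},
  {"xyz":[-0.8,-0.3,8.5],"twist":[0,0,0.4],"jaw":0.5},
  {"xyz":[-0.8,-0.3,9],"twist":[0,0,0.4],"jaw":0.5},
  {"xyz":[-0.8,-0.3,9],"twist":[0,0,0.4],"jaw":0.5},
  {"xyz":[-0.8,-0.3,9],"twist":[0,0,0.4],"jaw":0.5},
])

```text
time_s: 10.28
tool_pos: [0.448, -0.2817, 0.1964]
tool_rot: [179.9, 0.1, 96.4]
force: [-0.4, -0.4, 0.8]
grip_width: 0.0435
grasp_force: 0.0
```

```bash
python3 g.py w 448 -281.5 185.5 96.4
```

```text
pos [ 0.448  -0.2817  0.1964] [1.7992e+02 6.0000e-02 9.6420e+01] xyz cm [ 0.02 -0.    1.09] twist [0.08 0.06 0.02]
```

Emit:
servo_tool([
  {"xyz":[0,0,0.6],"twist":[0,0,0],"jaw":0.5},
  {"xyz":[0,0,1.1],"twist":[0,0,0],"jaw":0.6},
  {"xyz":[0,0,1.1],"twist":[0,0,0],"jaw":0.7},
  {"xyz":[0,0,1.1],"twist":[0,0,0],"jaw":0.8},
  {"xyz":[0,0,1.1],"twist":[0,0,0],"jaw":1},
  {"xyz":[0,0,1.1],"twist":[0,0,0],"jaw":1},
  {"xyz":[0,0,1.1],"twist":[0,0,0],"jaw":1},
  {"xyz":[0,0,1.1],"twist":[0,0,0],"jaw":1},
  {"xyz":[0,0,1.1],"twist":[0,0,0],"jaw":1},
], newtons=40)

```text
time_s: 11.03
tool_pos: [0.4475, -0.2815, 0.1845]
tool_rot: [180.0, 0.0, 96.4]
force: [-0.4, 1.1, 1.7]
grip_width: 0.0135
grasp_force: 40.0
```

Emit:
servo_tool([
  {"xyz":[0,0,-1],"twist":[0,0,0],"jaw":1},
  {"xyz":[0,0,-3],"twist":[0,0,0],"jaw":1},
  {"xyz":[0,0,-5],"twist":[0,0,0],"jaw":1},
  {"xyz":[0,0,-7.5],"twist":[0,0,0],"jaw":1},
  {"xyz":[0,0,-7.5],"twist":[0,0,2],"jaw":1},
  {"xyz":[0,0,-7.5],"twist":[0,0,5.5],"jaw":1},
  {"xyz":[0,0,-7.5],"twist":[0,0,5.5],"jaw":1},
  {"xyz":[0,0,-7.5],"twist":[0,0,5.5],"jaw":1},
])

```text
time_s: 11.7
tool_pos: [0.4471, -0.2814, 0.2595]
tool_rot: [-180.0, 0.0, 91.0]
force: [-0.6, 0.6, -1.9]
grip_width: 0.0137
grasp_force: 40.0
```

```bash
python3 g.py r 8 -238 259.5 90.93
```

```text
pos [ 0.4471 -0.2814  0.2595] [-1.7999e+02  1.0000e-02  9.1030e+01] xyz cm [ 0.57  9.51 -0.01] twist [-0.01  0.01  0.1 ]
```

Emit:
servo_tool([
  {"xyz":[0,2,0],"twist":[0,0,0.1],"jaw":1},
  {"xyz":[0,4,0],"twist":[0,0,0.1],"jaw":1},
  {"xyz":[0,6,0],"twist":[0,0,0.1],"jaw":1},
  {"xyz":[0.3,8,0],"twist":[0,0,0.1],"jaw":1},
  {"xyz":[0.6,9.5,0],"twist":[0,0,0.1],"jaw":1},
  {"xyz":[0.6,9.5,0],"twist":[0,0,0.1],"jaw":1},
  {"xyz":[0.6,9.5,0],"twist":[0,0,0.1],"jaw":1},
  {"xyz":[0.6,9.5,0],"twist":[0,0,0.1],"jaw":1},
])

```text
time_s: 12.37
tool_pos: [0.5414, -0.2741, 0.2586]
tool_rot: [-179.9, -0.0, 90.9]
force: [0.7, -0.4, -2.2]
grip_width: 0.0138
grasp_force: 40.0
```

```bash
python3 g.py r 8 -238 259.5 90.93
python3 - <<'E'
from h import *
from cell import env
v=[]
for n in["top","side"]:
    c=env.read_camera(n);np.savez(f"pics/{n}4.npz",**c);v.append(c["img"][:,:,::-1])
a=cv2.resize(v[0][215:275,300:430],(780,360),interpolation=cv2.INTER_CUBIC);b=cv2.resize(v[1][205:285,260:400],(420,240),interpolation=cv2.INTER_CUBIC)
cv2.imwrite("pics/p4.png",np.vstack([a,cv2.copyMakeBorder(b,0,0,0,360,0)]))
E
```

```text
pos [ 0.5414 -0.2741  0.2586] [-1.7989e+02 -2.0000e-02  9.0870e+01] xyz cm [ 0.01  0.08 -0.09] twist [-0.11 -0.02 -0.06]
```

View pics/p4.png

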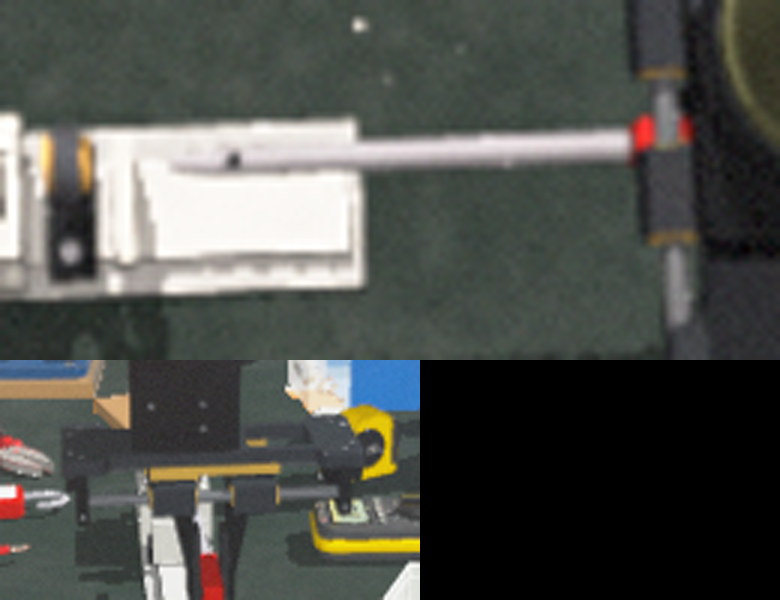

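Top view: the rod runs from the handle at crop (632,142) to the tip at (180,160). Extrapolated, it meets the brass bush near crop row 164. I'll fit it precisely.

Run:
```python
from h import *
from g import rail,C,RY
from scipy.spatial.transform import Rotation as Ro
T=load("pics/top4.npz");T0=load("pics/top0.npz")
g=cv2.cvtColor(T["img"],cv2.COLOR_RGB2GRAY).astype(float)
pts=[]
for x in range(364,402,2):
    w=np.clip(g[234:248,x]-90,0,None);pts.append((x,(w*np.arange(234,248)).sum()/w.sum()))
k=np.polyfit(*np.array(pts).T,1);f=lambda x:np.polyval(k,x)
inv=lambda X:Ro.from_euler('z',-RY,degrees=True).apply(X-C)*1e3
for x in(314.7,330,364,400): print(x,round(f(x),2),inv(plane(T,(x,f(x)),.0795)).round(2))
h=cv2.cvtColor(T0["img"],cv2.COLOR_RGB2HSV)
for c in(307,308,313,314,254,255,261,262):
    s=np.clip(h[232:252,c,1].astype(float)*(h[232:252,c,2]>80)-70,0,None);r=(s*np.arange(232,252)).sum()/s.sum();print(c,r.round(2),inv(plane(T0,(c,r),.084)).round(2), (s>20).sum())
```

```text
314.7 241.85 [  8.51 -27.99  79.5 ]
330 241.22 [  8.53 -58.93  79.5 ]
364 239.84 [   8.59 -127.81   79.5 ]
400 238.38 [   8.65 -200.91   79.5 ]
307 240.98 [ 10.31 -12.63  84.  ] 7
308 241.9 [  8.36 -14.57  84.  ] 9
313 241.47 [  8.83 -24.64  84.  ] 9
314 242.29 [  7.08 -26.59  84.  ] 9
254 242.69 [11.11 93.8  84.  ] 6
255 243.13 [10.14 91.81 84.  ] 8
261 243.54 [ 8.83 79.81 84.  ] 10
262 244.06 [ 7.71 77.83 84.  ] 9
```

Rod at rail x 8.5, bush at about 8 to 8.8, and parallel, so I can insert.

Emit:
servo_tool([
  {"xyz":[0,0,-0.1],"twist":[0,0,0],"jaw":1},
  {"xyz":[0.8,0,-0.1],"twist":[0,0,0],"jaw":1},
  {"xyz":[1.6,0,-0.1],"twist":[0,0,0],"jaw":1},
  {"xyz":[2.4,0,-0.1],"twist":[0,0,0],"jaw":1},
  {"xyz":[3,0,-0.1],"twist":[0,0,0],"jaw":1},
  {"xyz":[3.6,0,-0.1],"twist":[0,0,0],"jaw":1},
  {"xyz":[4.2,0,-0.1],"twist":[0,0,0],"jaw":1},
  {"xyz":[4.8,0,-0.1],"twist":[0,0,0],"jaw":1},
  {"xyz":[4.8,0,-0.1],"twist":[0,0,0],"jaw":1},
])

```text
time_s: 13.22
tool_pos: [0.5417, -0.224, 0.2603]
tool_rot: [180.0, -0.0, 91.0]
force: [0.6, -0.3, -1.6]
grip_width: 0.0137
grasp_force: 40.0
```

```bash
python3 g.py r 8 -178 259.5 90.93
```

```text
pos [ 0.5417 -0.224   0.2603] [ 1.800e+02 -4.000e-02  9.096e+01] xyz cm [ 1.01 -0.04  0.08] twist [ 0.   -0.04  0.03]
```

Emit:
servo_tool([
  {"xyz":[0.8,0,0.05],"twist":[0,0,0],"jaw":1},
  {"xyz":[1.6,0,0.05],"twist":[0,0,0],"jaw":1},
  {"xyz":[2.4,0,0.05],"twist":[0,0,0],"jaw":1},
  {"xyz":[3.2,0,0.05],"twist":[0,0,0],"jaw":1},
  {"xyz":[4,0,0.05],"twist":[0,0,0],"jaw":1},
  {"xyz":[4.8,0,0.05],"twist":[0,0,0],"jaw":1},
  {"xyz":[5.6,0,0.05],"twist":[0,0,0],"jaw":1},
  {"xyz":[6.2,0,0.05],"twist":[0,0,0],"jaw":1},
  {"xyz":[6.2,0,0.05],"twist":[0,0,0],"jaw":1},
  {"xyz":[6.2,0,0.05],"twist":[0,0,0],"jaw":1},
])

```text
time_s: 14.05
tool_pos: [0.5407, -0.1636, 0.2598]
tool_rot: [180.0, 0.0, 90.9]
force: [-0.4, -0.2, -2.2]
grip_width: 0.0136
grasp_force: 40.0
```

```bash
python3 g.py r 8 -57 259.5 90.93
python3 - <<'E'
from h import *
from cell import env
v=[]
for n in["top","side"]:
    c=env.read_camera(n);np.savez(f"pics/{n}5.npz",**c);v.append(c["img"][:,:,::-1])
cv2.imwrite("pics/p5.png",cv2.resize(v[0][225:270,240:400],(800,225),interpolation=cv2.INTER_CUBIC))
E
```

```text
pos [ 0.5407 -0.1636  0.2598] [1.7999e+02 2.0000e-02 9.0890e+01] xyz cm [ 7.06 -0.04  0.03] twist [ 0.01  0.02 -0.04]
```

View pics/p5.png

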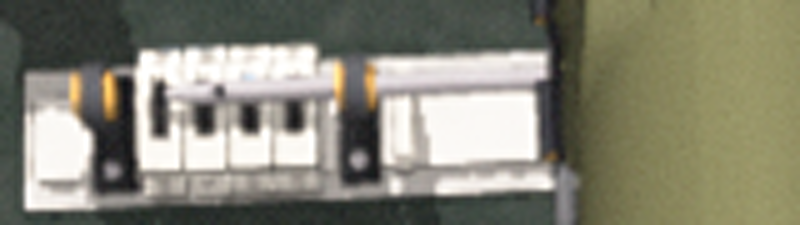

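The rod is through the right bush, with its tip at crop (165,95) over the toggles and in line with the left bush at (93,95). Continuing.

Emit:
servo_tool([
  {"xyz":[0.8,0,0.02],"twist":[0,0,0],"jaw":1},
  {"xyz":[1.6,0,0.02],"twist":[0,0,0],"jaw":1},
  {"xyz":[2.4,0,0.02],"twist":[0,0,0],"jaw":1},
  {"xyz":[3.2,0,0.02],"twist":[0,0,0],"jaw":1},
  {"xyz":[4,0,0.02],"twist":[0,0,0],"jaw":1},
  {"xyz":[4.8,0,0.02],"twist":[0,0,0],"jaw":1},
  {"xyz":[5.6,0,0.02],"twist":[0,0,0],"jaw":1},
  {"xyz":[6.3,0,0.02],"twist":[0,0,0],"jaw":1},
  {"xyz":[6.3,0,0.02],"twist":[0,0,0],"jaw":1},
  {"xyz":[6.3,0,0.02],"twist":[0,0,0],"jaw":1},
])

```text
time_s: 14.98
tool_pos: [0.5397, -0.1004, 0.2596]
tool_rot: [180.0, 0.0, 90.9]
force: [0.8, -0.2, -1.6]
grip_width: 0.0137
grasp_force: 40.0
```

```bash
python3 g.py r 8 -57 259.5 90.93
```

```text
pos [ 0.5397 -0.1004  0.2596] [1.80e+02 2.00e-02 9.09e+01] xyz cm [ 0.75 -0.04  0.01] twist [ 0.    0.02 -0.03]
```

Now the last 8 mm, stepping slowly until contact.

Emit:
servo_tool([
  {"xyz":[0.2,0,0],"twist":[0,0,0],"jaw":1},
  {"xyz":[0.4,0,0],"twist":[0,0,0],"jaw":1},
  {"xyz":[0.6,0,0],"twist":[0,0,0],"jaw":1},
  {"xyz":[0.7,0,0],"twist":[0,0,0],"jaw":1},
  {"xyz":[0.7,0,0],"twist":[0,0,0],"jaw":1},
  {"xyz":[0.7,0,0],"twist":[0,0,0],"jaw":1},
])

```text
time_s: 15.48
tool_pos: [0.5396, -0.0939, 0.2595]
tool_rot: [180.0, 0.0, 90.8]
force: [0.6, 0.2, -1.3]
grip_width: 0.0139
grasp_force: 40.0
```

Emit:
servo_tool([
  {"xyz":[0.1,0,0],"twist":[0,0,0],"jaw":1},
  {"xyz":[0.2,0,0],"twist":[0,0,0],"jaw":1},
  {"xyz":[0.2,0,0],"twist":[0,0,0],"jaw":1},
  {"xyz":[0.2,0,0],"twist":[0,0,0],"jaw":1},
])

```text
time_s: 15.82
tool_pos: [0.5395, -0.0925, 0.2595]
tool_rot: [-180.0, 0.1, 90.8]
force: [-0.1, -1.7, -0.9]
grip_width: 0.014
grasp_force: 40.0
```

Emit:
servo_tool([
  {"xyz":[0.1,0,0],"twist":[0,0,0],"jaw":1},
  {"xyz":[0.2,0,0],"twist":[0,0,0],"jaw":1},
  {"xyz":[0.2,0,0],"twist":[0,0,0],"jaw":1},
  {"xyz":[0.2,0,0],"twist":[0,0,0],"jaw":1},
])

```text
time_s: 16.15
tool_pos: [0.5395, -0.092, 0.2596]
tool_rot: [180.0, 0.2, 90.7]
force: [0.7, -6.5, -2.6]
grip_width: 0.0144
grasp_force: 40.0
```

Run:
```python
from h import *
from cell import env
v=[]
for n in["top","side"]:
    c=env.read_camera(n);np.savez(f"pics/{n}6.npz",**c);v.append(c["img"][:,:,::-1])
a=cv2.resize(v[0][225:270,215:345],(780,270),interpolation=cv2.INTER_CUBIC);b=cv2.resize(v[1][200:275,250:400],(600,300),interpolation=cv2.INTER_CUBIC)
cv2.imwrite("pics/p6.png",np.vstack([a,cv2.copyMakeBorder(b,0,0,0,180,0)]))
```

```text
(no output)
```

View pics/p6.png

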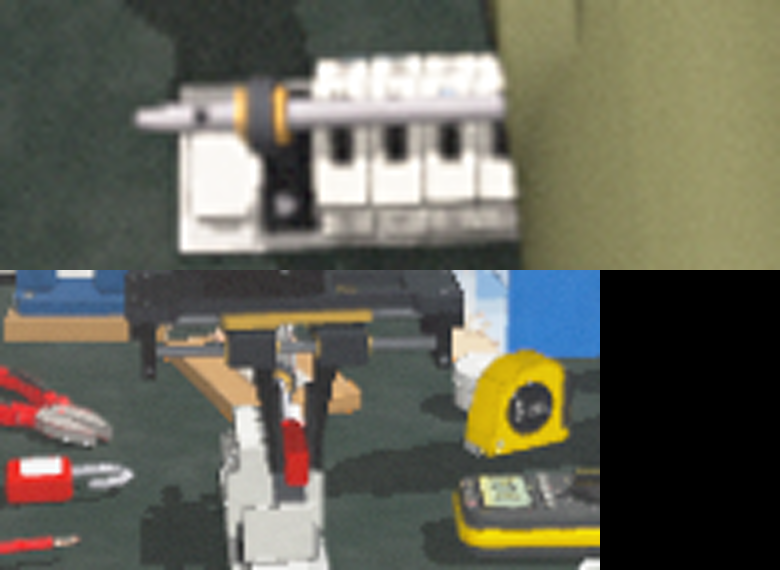

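The tip stands out to crop x=137, with the left bush mouth at 238. That is about 35 mm, against 34 mm expected when fully home. Contact force is 6.5 N, the padlock hole at (202,115) is clear, and the bystanders look unmoved.

```bash
python3 -c "
from cell import env
print(env.sign_off())"
```

```text
the job is handed in; nothing more can be done
None
```

I laid back all four toggles and slid the bar through both bushes until its handle met the right bracket. The tip stands about 35 mm out on the left with the padlock hole clear, the gripper still holds the handle at 40 N, and I handed the job in at about 16 s; no verdict was returned.

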